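# Right the tea caddy, shut its double lid, lift the cap alone

## Robot

A 6-joint arm with a two-finger parallel gripper is mounted at the origin on a cart in front of the work surface, level with it; the furniture and walls round the work are solid. World frame = base frame: x ahead of the robot, y to its left, z up, the work surface at z = 0. Lengths are in m, angles in rad, forces in N, time in s.
With the tool pointing down it reaches from about 0.325 to 0.85 m from the base axis. Payload 15.5 kg.
Tool frame: the origin (TCP) lies between the finger pads; the fingertips stand 17 mm ahead of it and the grasp point (between the pads) lies 2 mm behind it; z points along the fingers, y is the line along which they close (so a half turn about z gives the same grasp; the last joint's range is limited). The gripper opens to 91 mm and grips with 3 to 60 N. Pads are 32 mm wide; open, the fingers measure 118 mm over their backs; the gripper's body (76 mm by 178 mm) begins 60 mm behind the grasp point.
Start: joints at [-1.415, 0.494, 1.345, -0, 1.302, -0.096], TCP at [0.155, -0.605, 0.231] pointing down, gripper open.
Joint ranges: [-2.91, 2.91], [-0.82, 2.16], [0.22, 2.67], [-1.22, 4.37], [0.12, 2.79], [-3.08, 3.08]. Speed limits (rad/s): [1.89, 1.89, 2.57, 3.01, 3.01, 3.01].

## Interface

Orientations are given as a unit quaternion [w, x, y, z].
In Python, from workcell import status, imaging, manip gives the robot as it stands.
- The arm moves only by the tool arm_command, never from a script. Its argument "deltas" is a list of rows, each an object with "delta_pos": the shift along the tool's x, y, z in m, a list of three; "dr": the turn, a rotation vector about the tool's x, y, z in rad, a list of three; "claw": the closure, from 0 (fully open) to 1 (shut). A call has 1 to 12 rows; each row shifts and turns the commanded pose from where the row before left it, along the tool's axes as they then stand; what a row does not reach is not made up. A row lasts 1/12 s, in which the tool goes at most 41.7 mm and 7.16 degrees, less where a joint would pass 70% of its speed; a pose out of reach is approached as far as the arm can. A call is refused whole if a number of a shift passes 0.0417 or a number of a turn 0.125, either way. A call with a gripper value outside its range is refused whole. The fingers move at their own pace and stop on an object; "newtons" is the grip in N (left out, the last holds). Time passes only in rows, so rows that do not move let the fingers close. It gives the time, the measured TCP pose, the force, the opening and the grip force at its end, in the units of the state.
- status.observe(): the state, without advancing time (a new reading comes with each control period).
- imaging.camera(name): name is "scene" or "top"; returns the picture (384x512x3 uint8, red, green, blue); there is no depth.
- imaging.calibration(name): a dict with "intrinsics" (3x3 intrinsics, pixels), "view" (4x4, takes a point from world to camera coordinates). Camera axes: x right, y down, z forward; pixel columns grow to the right and rows downward; lengths in m; the calibration is good to about 2 mm. A picture is of the moment at which its call begins. calibration takes no time and is no camera call.
- manip.finish_job(): hands the job in; it is judged then, once.
The state is a dict: "clock": time; "qpos": joint angles; "joint_velocities": joint speeds; "joint_torque": joint torques, N m; "position": TCP position; "orientation": TCP orientation; "force": force on the tool from outside, world axes, zero at the start; "wrist_torque": the same for the moment, N m; "gripper_width": opening from 0.0 (shut) to 1.0 (fully open); "grasp_force": force on a finger pad.
Only numpy, scipy, OpenCV 4.12 (cv2) and the standard library are available. Lean on these libraries where they do the work, as an engineer would, in place of code of your own. Each camera call takes 0.05 s, during which the arm holds its last target. There are 200 camera calls.

## Task

The square tea caddy has toppled backwards out of the row on the serving board: stand it upright again in its gap, in line between the can and the tub, without shoving them about. Then carry its double lid over as one nested set by the wooden knob, lower it gently until the inner lid is fully home in the caddy's round mouth, and let go. Finally take the outer steel cap alone, lift it straight up until it is clear above the knob, leaving the inner lid seated as it is, and finish while holding the cap there, still and level.

Things in the scene. Friction and masses are not known exactly. Their poses are not given: they have to be found in the camera images.
- gap (a point): Middle of the free place in the row, on top of the flat wooden serving board (200 x 320 mm, fixed, its top 10 mm above the table). The row runs along this frame's y axis; x points along the board away from the robot; z up. The can and the tub stand about 112 mm to either side, in either order.
- caddy_center (a point): Centre of the tea caddy, a square steel box 58 x 58 mm, 84 mm tall, about 0.4 kg. z runs from bottom to mouth (42 mm to either end); x, y are normal to its flat sides. It starts on a flat side on the board behind the row, mouth away from the robot (within 35 degrees). Its weight lies below half height: let go on a bottom edge under 35 degrees from upright, it rocks upright.
- caddy_mouth (a point): Centre of the caddy's round mouth, in the plane of its top face, 84 mm from its bottom: a hole 40 mm across through the 12 mm top plate, hollow below. Axis z points out of the mouth.
- knob (a point): Where to grip the inner lid's wooden knob: an upright cylinder 18 mm across, 26 mm tall; this point lies 10 mm below its top and 16 mm above its lower end. It sticks up through the outer cap's hole; the point is 21 mm above the cap's top. z up along the lid. Lifting the knob lifts the cap too (it stands on the flange). The set starts upright on its plug on the table; plug's end 68 mm below this point.
- inner_flange (a point): Centre of the underside of the inner lid's wooden flange (47 mm across, 5 mm thick), 58 mm below the knob point. Below it is the cork plug, 36 mm across, 10 mm deep, its end chamfered. The lid is home when this point lies on the caddy's mouth point. Inner lid 0.12 kg. z up along the lid.
- cap_grip (a point): Where to grip the outer cap across its sides: on its axis, 20 mm above its lower rim, 12 mm below its top. Cap: steel sleeve 48 mm across, 32 mm tall, about 0.1 kg, open below, 28 mm hole in its top, loose on the flange with 2.5 mm play. Nested, this point is 33 mm below the knob point (25 mm above the caddy's top once home) and must rise 63 mm to clear the knob. z up.
- can: Food can, upright, 57 mm across and 72 mm tall, loose, beside the gap; origin at its underside.
- tub: Plastic tub, upright, 72 mm across and 71 mm tall, loose, on the other side of the gap; origin at its underside.
Mind the look-alikes: they are no part of the job. Leave any yellow look-alike of the tub alone.

How it is judged:
On the way, in this order (a step that is already met when the one before it is completed fails the run):
1. the caddy stands upright in its gap in the row, let go and still (angle between caddy_center's own z axis and vertical below 0.06 rad and height (world z) of caddy_mouth between 0.089 and 0.099 m and horizontal distance between caddy_center and gap below 0.035 m and z of caddy_mouth in the frame of gap above 0.07 m and linear speed of caddy below 0.02 m/s and angular speed of caddy below 0.2 rad/s and contact force between the fingers and caddy below 0.1 N), for 0.2 s.
2. the nested set is home in the caddy's mouth, cap and inner lid together, let go (angle between caddy_center's own z axis and vertical below 0.06 rad and height (world z) of caddy_mouth between 0.089 and 0.099 m and horizontal distance between caddy_center and gap below 0.035 m and z of caddy_mouth in the frame of gap above 0.07 m and horizontal distance between inner_flange and caddy_mouth below 0.006 m and z of inner_flange in the frame of caddy_mouth between -0.003 and 0.003 m and angle between knob's own z axis and vertical below 0.1 rad and z of cap_grip in the frame of knob below -0.029 m and contact force between the fingers and inner_lid below 0.1 N and linear speed of inner_lid below 0.02 m/s and angular speed of inner_lid below 0.2 rad/s), for 0.2 s.
At the end, for the whole second after the job is handed in: Caddy upright (3.4 deg), within 35 mm of the gap; inner lid home (3 mm in height, 6 mm off centre); fingers hold the cap still, level (11 deg), over the knob (50 mm), raised at least 65 mm, touching no lid, caddy or board; can and tub upright, moved under 30 mm (angle between caddy_center's own z axis and vertical below 0.06 rad and height (world z) of caddy_mouth between 0.089 and 0.099 m and horizontal distance between caddy_center and gap below 0.035 m and z of caddy_mouth in the frame of gap above 0.07 m and horizontal distance between inner_flange and caddy_mouth below 0.006 m and z of inner_flange in the frame of caddy_mouth between -0.003 and 0.003 m and angle between each of knob, can, tub's own z axis and vertical below 0.1 rad and z of cap_grip in the frame of knob above 0.032 m and contact force between the fingers and outer_cap above 0.5 N and contact force between outer_cap and inner_lid below 0.05 N and contact force between outer_cap and caddy below 0.05 N and contact force between outer_cap and row_board below 0.05 N and contact force between the fingers and inner_lid below 0.1 N and angle between cap_grip's own z axis and vertical below 0.2 rad and horizontal distance between cap_grip and knob below 0.05 m and linear speed of each of outer_cap, inner_lid below 0.02 m/s and angular speed of each of outer_cap, inner_lid below 0.2 rad/s and distance of each of can, tub from where it was at the start of the episode below 0.03 m); the arm keeps its last pose, push and grip.
It fails at once if the can or the tub is shoved more than 30 mm or tipped over (distance of any of can, tub from where it was at the start of the episode above 0.03 m or angle between any of can, tub's own z axis and vertical above 0.35 rad).
It fails at once if the cap is parted from the inner lid while the inner lid is not home in the caddy (carried apart, or the inner lid comes up with the cap) ((z of cap_grip in the frame of knob above -0.02 m or horizontal distance between cap_grip and knob above 0.03 m) and not (horizontal distance between inner_flange and caddy_mouth below 0.008 m and z of inner_flange in the frame of caddy_mouth between -0.004 and 0.004 m)).
It fails at once if the lid set is dropped instead of lowered (linear speed of inner_lid above 0.4 m/s and contact force between the fingers and inner_lid below 0.1 N).
It also fails if it takes over 64 s, if anything falls off the work surface, if the arm or the gripper's body presses on something with over 40 N, if the wrist force passes 120 N, or if a joint passes its speed limit or range.

## Working session

There is one attempt and no reset: what is moved stays moved. The work goes in short steps, Python scripts to look and compute and a tool call to move; the robot and the scene stay as the last step left them, time stands still between calls to the robot, and variables do not carry over. Pictures are saved under pics/ and viewed, at most 10 in all, crops included, and the job is handed in when it is done.

Besides the shell and the picture viewer there is one more tool, called after "Call:" as a command line: name --argument value ..., lists and objects as JSON in quotes. arm_command: Moves the arm, as the interface text tells. Its arguments: {"type":"object","properties":{"deltas":{"type":"array","items":{"type":"object","properties":{"delta_pos":{"type":"array","items":{"type":"number"}},"dr":{"type":"array","items":{"type":"number"}},"claw":{"type":"number"}}}},"newtons":{"type":"number"}},"required":["deltas"]}

```bash
mkdir -p pics
python3 - <<'E'
from workcell import status, imaging
import cv2,numpy as np
s=status.observe(); print({k:np.round(v,3).tolist() for k,v in s.items()})
for n in("scene","top"):
    im=imaging.camera(n); np.save(f"pics/{n}0.npy",im)
    cv2.imwrite(f"pics/{n}0.png",cv2.resize(im[...,::-1],(800,600),interpolation=cv2.INTER_CUBIC))
    c=imaging.calibration(n); print(n,np.round(c["intrinsics"],1).tolist(),np.round(c["view"],3).tolist())
E
```

```text
{'clock': 0.0, 'qpos': [-1.415, 0.494, 1.346, -0.0, 1.302, -0.096], 'joint_velocities': [-0.0, -0.001, -0.0, 0.001, 0.001, -0.0], 'joint_torque': [-0.0, -87.883, -38.185, 0.071, 0.053, -0.0], 'position': [0.155, -0.605, 0.23], 'orientation': [-0.001, 0.992, 0.125, -0.0], 'force': [0.124, 0.171, -0.231], 'wrist_torque': [0.043, -0.035, 0.048], 'grasp_force': 0.0, 'gripper_width': 1.002}
scene [[378.7, 0.0, 259.5], [0.0, 378.7, 191.5], [0.0, 0.0, 1.0]] [[0.887, -0.462, 0.002, -0.467], [-0.346, -0.666, -0.661, 0.277], [0.306, 0.586, -0.751, 0.767], [0.0, 0.0, 0.0, 1.0]]
top [[372.8, 0.0, 260.7], [0.0, 372.8, 196.6], [0.0, 0.0, 1.0]] [[-0.001, -1.0, 0.003, 0.065], [-0.994, 0.001, -0.112, 0.564], [0.112, -0.003, -0.994, 0.843], [0.0, 0.0, 0.0, 1.0]]
```

View pics/scene0.png

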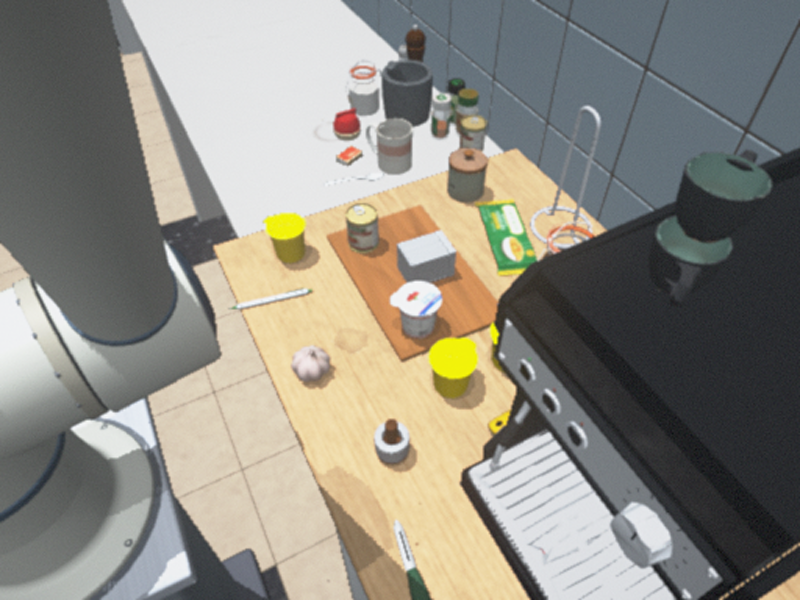

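View pics/top0.png

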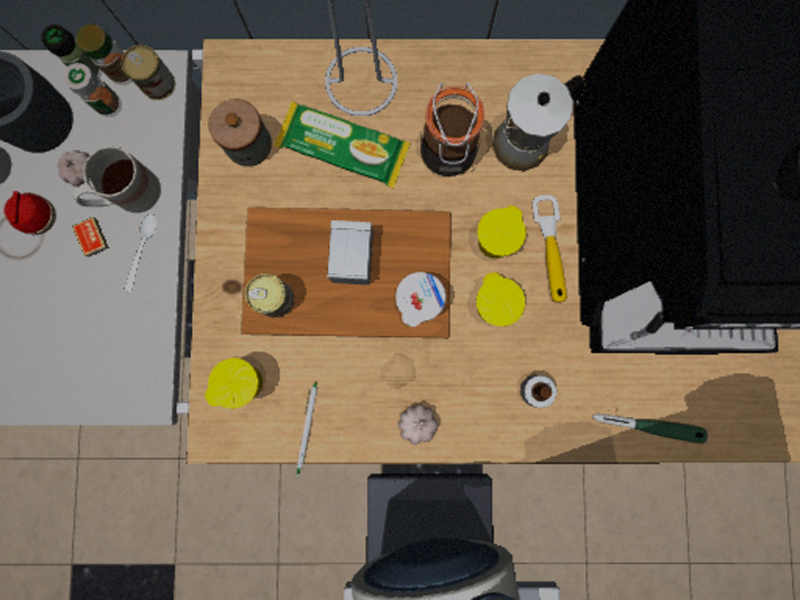

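The scene shows the caddy lying at about (427,258) on the board, the can at (362,228), the tub at (418,308) and the lid set at (392,438). The top view has the caddy at (350,250), the can at (268,294), the tub at (420,298) and the knob at (541,391). I'll enlarge these for exact pixels.

```bash
cat > h.py <<'E'
import numpy as np,cv2
from workcell import status, imaging
def ray(n,u,v):
    c=imaging.calibration(n);V=np.array(c["view"]);K=np.array(c["intrinsics"])
    R=V[:3,:3];return -R.T@V[:3,3], R.T@np.linalg.solve(K,[u,v,1])
def atz(n,u,v,z):
    o,d=ray(n,u,v);return o+d*(z-o[2])/d[2]
def proj(n,P):
    c=imaging.calibration(n);V=np.array(c["view"]);K=np.array(c["intrinsics"])
    q=(np.atleast_2d(P)@V[:3,:3].T+V[:3,3])@K.T;return q[:,:2]/q[:,2:]
def crop(im,x0,y0,w,h,s,f):
    o=cv2.resize(im[y0:y0+h,x0:x0+w,::-1],None,fx=s,fy=s,interpolation=cv2.INTER_CUBIC)
    for k in range(0,w,10): cv2.line(o,(k*s,0),(k*s,12 if (x0+k)%50==0 else 5),(0,0,255),1)
    for k in range(0,h,10): cv2.line(o,(0,k*s),(12 if (y0+k)%50==0 else 5,k*s),(0,0,255),1)
    if f: cv2.imwrite(f,o)
    return o
E
python3 - <<'E'
from h import *
t=np.load("pics/top0.npy");s=np.load("pics/scene0.npy")
crop(t,150,130,200,130,4,"pics/t1.png")
a=crop(s,210,130,110,100,4,None);b=crop(s,230,260,50,50,7,None);c=crop(t,325,230,40,40,8,None)
o=np.zeros((600,800,3),np.uint8);o[:400,:440]=a;o[:350,445:795]=b;o[-240:,:0]=0
c=cv2.resize(c,(240,240));o[355:595,450:690]=c
cv2.imwrite("pics/s1.png",o)
E
```

```text
(no output)
```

View pics/t1.png

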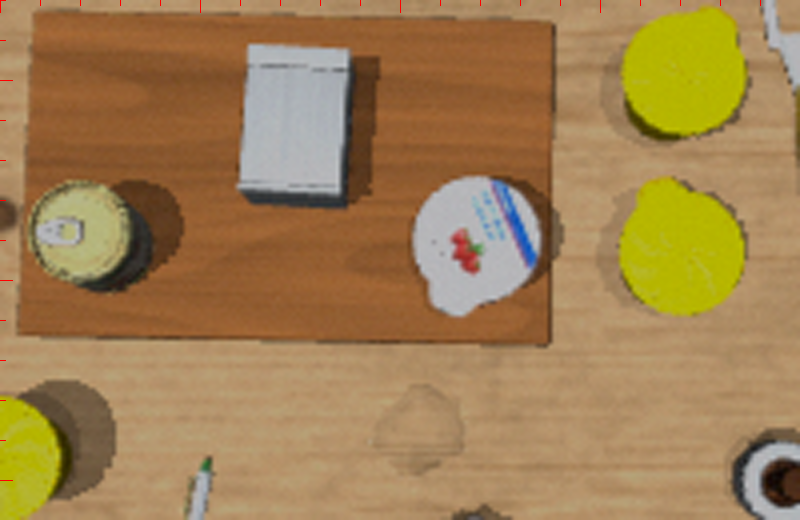

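View pics/s1.png

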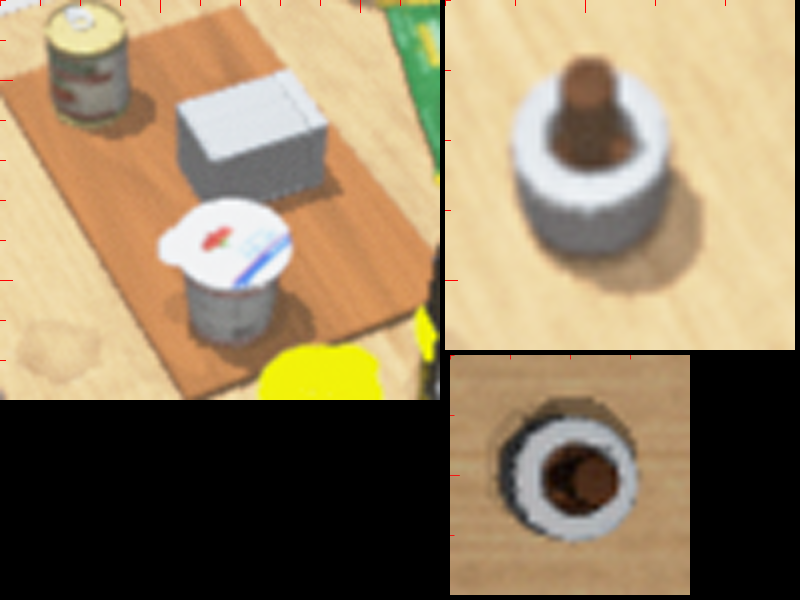

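The caddy's upper face has crop corners (249,44), (350,49), (345,195) and (240,188). The can's top is at (81,230) and the tub's lid at (477,240). The knob top is at about (588,78) in the scene crop and (595,480) in the top crop.

Run:
```python
from h import *
T=lambda x,y,z:atz("top",x/4+150,y/4+130,z)
p=lambda n,v:print(n,np.round(v,4).tolist())
B=[T(x,y,.01) for x,y in((35,11),(555,22),(550,345),(18,333))]
for b in B:p("board",b)
p("edges",[np.linalg.norm(B[i]-B[i-1]) for i in range(4)]);p("bc",np.mean(B,0))
C=[T(x,y,.068) for x,y in((249,44),(350,49),(345,195),(240,188))]
for b in C:p("caddy",b)
p("edges",[np.linalg.norm(C[i]-C[i-1]) for i in range(4)]);p("cc",np.mean(C,0))
for n in(0,1):
    a=C[0]-C[3] if n==0 else C[1]-C[2];p("ang",np.degrees(np.arctan2(a[1],a[0])))
for d in (C[1]-C[0],C[2]-C[3],B[1]-B[0],B[2]-B[3]):p("angside",np.degrees(np.arctan2(d[0],-d[1])))
p("can",T(81,230,.082));p("tub",T(477,240,.081))
S=lambda x,y,z:atz("scene",(x-445)/7+230,y/7+260,z)
p("knob scene",S(588,78,.078));p("knob top",atz("top",(595-450)/6+325,(480-355)/6+230,.078))
p("cap scene",S(590,137,.047));p("cap top",atz("top",(576-450)/6+325,(479-355)/6+230,.047))
A=lambda x,y,z:atz("scene",x/4+210,y/4+130,z)
p("caddy scene",[A(x,y,.068)[:2].tolist() for x,y in((178,105),(291,70),(327,127),(214,161))])
p("can scene",A(86,30,.082));p("tub scene",A(235,243,.081))
```

```text
board [0.724, 0.3137, 0.01]
board [0.717, -0.0047, 0.01]
board [0.5192, 0.0002, 0.01]
board [0.5266, 0.318, 0.01]
edges [0.1974, 0.3185, 0.1979, 0.3179]
bc [0.6217, 0.1568, 0.01]
caddy [0.6879, 0.1749, 0.068]
caddy [0.6849, 0.1172, 0.068]
caddy [0.6006, 0.1196, 0.068]
caddy [0.6046, 0.1789, 0.068]
edges [0.0834, 0.0578, 0.0844, 0.0595]
cc [0.6445, 0.1476, 0.068]
ang -2.7243
ang -1.5801
angside -2.9138
angside -3.8904
angside -1.2536
angside -1.3432
can [0.5788, 0.2646, 0.082]
tub [0.5732, 0.0454, 0.081]
knob scene [0.4381, -0.1301, 0.078]
knob top [0.4394, -0.1289, 0.078]
cap scene [0.4372, -0.1321, 0.047]
cap top [0.4387, -0.1291, 0.047]
caddy scene [[0.6033, 0.1761], [0.6869, 0.1715], [0.6803, 0.1127], [0.6001, 0.1192]]
can scene [0.5747, 0.2577, 0.082]
tub scene [0.573, 0.0414, 0.081]
```

```bash
cat >> h.py <<'E'
import json,sys
from scipy.spatial.transform import Rotation as Rn
from scipy.linalg import fractional_matrix_power as fmp
def M(p,R):
    T=np.eye(4);T[:3,:3]=R;T[:3,3]=p;return T
def pose(p,yaw,tilt):
    """grasp point p; yaw deg of tool x; tilt deg (+: tool body leans to +x)"""
    R=(Rn.from_euler('z',yaw,degrees=True)*Rn.from_euler('y',tilt,degrees=True)*Rn.from_euler('x',180,degrees=True)).as_matrix()
    return M(np.array(p)+.002*R[:,2],R)
def cur():
    s=status.observe();w,x,y,z=s["orientation"];return M(s["position"],Rn.from_quat([x,y,z,w]).as_matrix())
def plan(*targets,start=None):
    T=cur() if start is None else start
    for t in targets:
        D=np.linalg.inv(T)@t
        ang=Rn.from_matrix(D[:3,:3]).magnitude();n=1
        while 1:
            d=np.real(fmp(D,1/n));r=Rn.from_matrix(d[:3,:3]).as_rotvec()
            if np.linalg.norm(d[:3,3])<.038 and np.linalg.norm(r)<.115:break
            n+=1
        print(n,"x",d[:3,3].round(4).tolist(),r.round(4).tolist());T=t
E
python3 - <<'E'
from h import *
plan(pose([.42,-.1,.29],-2.5,0),pose([.652,.147,.2],-2.5,38),pose([.652,.147,.12],-2.5,38))
E
```

```text
16 x [0.0201, -0.0296, -0.0036] [-0.0001, 0.0, 0.0184]
10 x [0.0241, -0.0257, 0.0021] [-0.0, -0.0663, -0.0]
3 x [0.0164, -0.0, 0.021] [0.0, 0.0, 0.0]
```

Call:
arm_command --deltas '[{"delta_pos":[0.0268,-0.0395,-0.0048],"dr":[0,0,0.0245],"claw":0},{"delta_pos":[0.0201,-0.0296,-0.0036],"dr":[0,0,0.0184]},{"delta_pos":[0.0201,-0.0296,-0.0036],"dr":[0,0,0.0184]},{"delta_pos":[0.0201,-0.0296,-0.0036],"dr":[0,0,0.0184]},{"delta_pos":[0.0201,-0.0296,-0.0036],"dr":[0,0,0.0184]},{"delta_pos":[0.0201,-0.0296,-0.0036],"dr":[0,0,0.0184]},{"delta_pos":[0.0201,-0.0296,-0.0036],"dr":[0,0,0.0184]},{"delta_pos":[0.0201,-0.0296,-0.0036],"dr":[0,0,0.0184]},{"delta_pos":[0.0201,-0.0296,-0.0036],"dr":[0,0,0.0184]},{"delta_pos":[0.0201,-0.0296,-0.0036],"dr":[0,0,0.0184]},{"delta_pos":[0.0201,-0.0296,-0.0036],"dr":[0,0,0.0184]},{"delta_pos":[0.0201,-0.0296,-0.0036],"dr":[0,0,0.0184]}]'

```text
schema error: expected keys delta_pos, dr, claw
```

Run:
```python
from h import *
plan(pose([.652,.147,.2],-2.5,38),pose([.652,.147,.12],-2.5,38))
```

```text
24 x [0.0238, -0.0289, -0.0059] [0.004, -0.0274, 0.0118]
3 x [0.0164, -0.0, 0.021] [0.0, 0.0, 0.0]
```

Call:
arm_command --deltas '[{"delta_pos":[0.02,-0.03,-0.0036],"dr":[0,0,0.0184],"claw":0},{"delta_pos":[0.02,-0.03,-0.0036],"dr":[0,0,0.0184],"claw":0},{"delta_pos":[0.02,-0.03,-0.0036],"dr":[0,0,0.0184],"claw":0},{"delta_pos":[0.02,-0.03,-0.0036],"dr":[0,0,0.0184],"claw":0},{"delta_pos":[0.02,-0.03,-0.0036],"dr":[0,0,0.0184],"claw":0},{"delta_pos":[0.02,-0.03,-0.0036],"dr":[0,0,0.0184],"claw":0},{"delta_pos":[0.02,-0.03,-0.0036],"dr":[0,0,0.0184],"claw":0},{"delta_pos":[0.02,-0.03,-0.0036],"dr":[0,0,0.0184],"claw":0},{"delta_pos":[0.02,-0.03,-0.0036],"dr":[0,0,0.0184],"claw":0},{"delta_pos":[0.02,-0.03,-0.0036],"dr":[0,0,0.0184],"claw":0},{"delta_pos":[0.02,-0.03,-0.0036],"dr":[0,0,0.0184],"claw":0},{"delta_pos":[0.02,-0.03,-0.0036],"dr":[0,0,0.0184],"claw":0}]'

```text
clock: 1.1
position: [0.3386, -0.2127, 0.2743]
orientation: [-0.0, 1.0, 0.014, -0.0]
force: [1.3, -1.0, -0.6]
gripper_width: 1.0
grasp_force: 0.0
```

Run:
```python
from h import *
T=cur();print(T.round(3).tolist(),np.round(status.observe()["qpos"],2))
plan(pose([.42,-.1,.29],-2.5,0),pose([.652,.147,.2],-2.5,38))
```

```text
[[1.0, 0.029, -0.0, 0.339], [0.029, -1.0, 0.0, -0.213], [-0.0, -0.0, -1.0, 0.274], [0.0, 0.0, 0.0, 1.0]] [-0.71  0.12  1.79  0.    1.23  0.83]
4 x [0.0204, -0.0282, -0.0034] [-0.0, 0.0, 0.0181]
10 x [0.0241, -0.0257, 0.0021] [-0.0, -0.0663, -0.0]
```

Call:
arm_command --deltas '[{"delta_pos":[0.02,-0.028,-0.0034],"dr":[0,0,0.018],"claw":0},{"delta_pos":[0.02,-0.028,-0.0034],"dr":[0,0,0.018],"claw":0},{"delta_pos":[0.02,-0.028,-0.0034],"dr":[0,0,0.018],"claw":0},{"delta_pos":[0.0241,-0.0257,0.0021],"dr":[0,-0.0663,0],"claw":0},{"delta_pos":[0.0241,-0.0257,0.0021],"dr":[0,-0.0663,0],"claw":0},{"delta_pos":[0.0241,-0.0257,0.0021],"dr":[0,-0.0663,0],"claw":0},{"delta_pos":[0.0241,-0.0257,0.0021],"dr":[0,-0.0663,0],"claw":0},{"delta_pos":[0.0241,-0.0257,0.0021],"dr":[0,-0.0663,0],"claw":0},{"delta_pos":[0.0241,-0.0257,0.0021],"dr":[0,-0.0663,0],"claw":0},{"delta_pos":[0.0241,-0.0257,0.0021],"dr":[0,-0.0663,0],"claw":0},{"delta_pos":[0.0241,-0.0257,0.0021],"dr":[0,-0.0663,0],"claw":0},{"delta_pos":[0,0,0],"dr":[0,0,0],"claw":0}]'

```text
clock: 2.1
position: [0.5855, 0.0755, 0.217]
orientation: [-0.003, 0.963, -0.01, -0.268]
force: [0.0, -0.2, -2.4]
gripper_width: 0.996
grasp_force: 0.0
```

Run:
```python
from h import *
T=cur();print(T.round(3).tolist(),np.round(status.observe()["qpos"],2))
plan(pose([.652,.147,.14],-2.5,38),pose([.652,.147,.044],-2.5,38))
```

```text
[[0.856, -0.021, -0.517, 0.586], [-0.017, -1.0, 0.011, 0.075], [-0.517, -0.001, -0.856, 0.217], [0.0, 0.0, 0.0, 1.0]] [0.02 0.75 1.02 0.02 1.92 1.61]
4 x [0.024, -0.0183, 0.0076] [0.0031, -0.0301, 0.0048]
3 x [0.0197, -0.0, 0.0252] [0.0, 0.0, 0.0]
```

Call:
arm_command --deltas '[{"delta_pos":[0.024,-0.0183,0.0076],"dr":[0.0031,-0.0301,0.0048],"claw":0},{"delta_pos":[0.024,-0.0183,0.0076],"dr":[0.0031,-0.0301,0.0048],"claw":0},{"delta_pos":[0.024,-0.0183,0.0076],"dr":[0.0031,-0.0301,0.0048],"claw":0},{"delta_pos":[0.024,-0.0183,0.0076],"dr":[0.0031,-0.0301,0.0048],"claw":0},{"delta_pos":[0.006,0,0.008],"dr":[0,0,0],"claw":0},{"delta_pos":[0,0,0],"dr":[0,0,0],"claw":0},{"delta_pos":[0,0,0],"dr":[0,0,0],"claw":0}]'

```text
clock: 2.68
position: [0.6497, 0.1421, 0.1362]
orientation: [-0.007, 0.947, -0.022, -0.32]
force: [0.4, -0.7, 1.4]
gripper_width: 0.996
grasp_force: 0.0
```

Run:
```python
from h import *
T=cur();print(T.round(3).tolist(),np.round(status.observe()["qpos"],2))
plan(pose([.652,.147,.044],-2.5,38))
```

```text
[[0.794, -0.047, -0.606, 0.65], [-0.038, -0.999, 0.028, 0.142], [-0.607, 0.001, -0.795, 0.136], [0.0, 0.0, 0.0, 1.0]] [0.09 1.   0.74 0.09 2.06 1.72]
3 x [0.0193, -0.0017, 0.0246] [-0.0004, -0.0037, -0.001]
```

Call:
arm_command --deltas '[{"delta_pos":[0.0145,-0.0012,0.0185],"dr":[0,-0.003,0],"claw":0},{"delta_pos":[0.0145,-0.0012,0.0185],"dr":[0,-0.003,0],"claw":0},{"delta_pos":[0.0145,-0.0012,0.0185],"dr":[0,-0.003,0],"claw":0},{"delta_pos":[0.0145,-0.0012,0.0185],"dr":[0,-0.003,0],"claw":0},{"delta_pos":[0,0,0],"dr":[0,0,0],"claw":0},{"delta_pos":[0,0,0],"dr":[0,0,0],"claw":0}]'

```text
clock: 3.18
position: [0.6511, 0.1466, 0.0439]
orientation: [-0.007, 0.945, -0.022, -0.325]
force: [1.2, 0.5, 1.3]
gripper_width: 0.999
grasp_force: 0.0
```

Run:
```python
from h import *
s=status.observe();print(s["position"],s["force"])
plan(pose([.652,.147,.044],-2.5,38))
t=imaging.camera("top");s=imaging.camera("scene")
o=np.zeros((560,800,3),np.uint8)
o[:,:400]=crop(t,190,120,100,140,4,None);o[:,400:]=crop(s,210,100,100,140,4,None)
cv2.imwrite("pics/g1.png",o)
```

```text
[0.65110143 0.14661405 0.04394787] [1.24024271 0.47472891 1.32370546]
1 x [0.0007, -0.0004, 0.0014] [-0.0019, -0.0005, -0.0032]
```

View pics/g1.png

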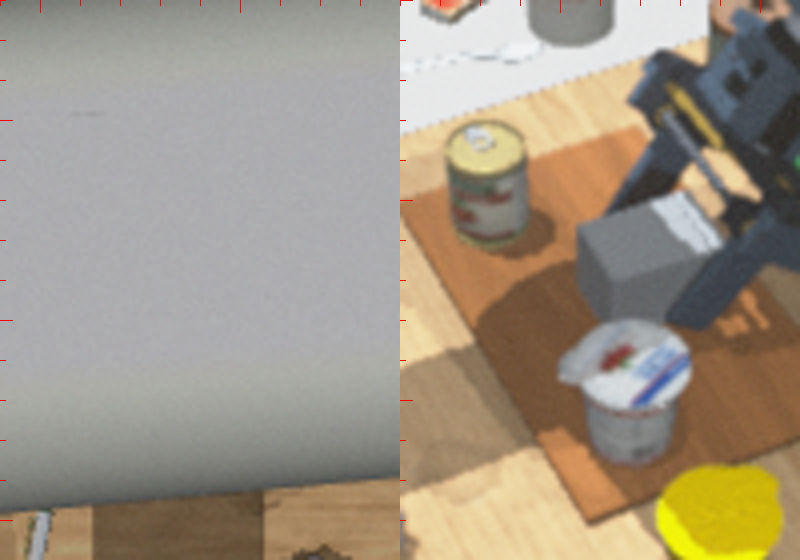

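The scene crop shows the fingers straddling the caddy at about (660,260), clear of the can and the tub. I'll close and lift.

Call:
arm_command --deltas '[{"delta_pos":[0,0,0],"dr":[0,0,0],"claw":1},{"delta_pos":[0,0,0],"dr":[0,0,0],"claw":1},{"delta_pos":[0,0,0],"dr":[0,0,0],"claw":1},{"delta_pos":[0,0,0],"dr":[0,0,0],"claw":1},{"delta_pos":[0,0,0],"dr":[0,0,0],"claw":1},{"delta_pos":[0,0,0],"dr":[0,0,0],"claw":1},{"delta_pos":[0,0,0],"dr":[0,0,0],"claw":1},{"delta_pos":[-0.006,0,-0.008],"dr":[0,0,0],"claw":1},{"delta_pos":[-0.012,0,-0.016],"dr":[0,0,0],"claw":1},{"delta_pos":[-0.012,0,-0.016],"dr":[0,0,0],"claw":1},{"delta_pos":[-0.006,0,-0.008],"dr":[0,0,0],"claw":1},{"delta_pos":[0,0,0],"dr":[0,0,0],"claw":1}]' --newtons 45

```text
clock: 4.28
position: [0.6536, 0.1471, 0.105]
orientation: [-0.008, 0.946, -0.022, -0.323]
force: [0.5, 0.4, -3.9]
gripper_width: 0.629
grasp_force: 45.0
```

Run:
```python
from h import *
T=cur();print(T[:3,3]-.002*T[:3,2])
P=pose([.60,.152,.12],-2.5,-10);plan(P);plan(pose([.571,.155,.10],-1.5,-52),start=P)
```

```text
[0.65485578 0.14705851 0.10660347]
8 x [-0.0071, -0.0003, 0.0004] [-0.0001, 0.1041, -0.0004]
7 x [-0.0049, -0.0003, 0.0006] [0.0013, 0.1047, -0.0022]
```

Call:
arm_command --deltas '[{"delta_pos":[-0.007,-0.0003,0.0004],"dr":[0,0.104,0],"claw":1},{"delta_pos":[-0.007,-0.0003,0.0004],"dr":[0,0.104,0],"claw":1},{"delta_pos":[-0.007,-0.0003,0.0004],"dr":[0,0.104,0],"claw":1},{"delta_pos":[-0.007,-0.0003,0.0004],"dr":[0,0.104,0],"claw":1},{"delta_pos":[-0.007,-0.0003,0.0004],"dr":[0,0.104,0],"claw":1},{"delta_pos":[-0.007,-0.0003,0.0004],"dr":[0,0.104,0],"claw":1},{"delta_pos":[-0.007,-0.0003,0.0004],"dr":[0,0.104,0],"claw":1},{"delta_pos":[-0.007,-0.0003,0.0004],"dr":[0,0.104,0],"claw":1},{"delta_pos":[0,0,0],"dr":[0,0,0],"claw":1}]'

```text
clock: 5.03
position: [0.5928, 0.1519, 0.1135]
orientation: [0.003, 0.996, -0.022, 0.084]
force: [-0.5, 0.6, -5.0]
gripper_width: 0.632
grasp_force: 45.0
```

Run:
```python
from h import *
T=cur();print(T[:3,3]-.002*T[:3,2],T[:3,2],np.round(status.observe()["qpos"],2))
plan(pose([.571,.155,.10],-2,-52))
```

```text
[0.59243165 0.15189087 0.11546884] [ 0.16775614 -0.00902767 -0.98578719] [ 0.17  0.55  1.64 -0.05  0.78  1.83]
7 x [-0.0036, -0.0003, 0.0005] [0.001, 0.1055, -0.0012]
```

Call:
arm_command --deltas '[{"delta_pos":[-0.0036,-0.0003,0.0005],"dr":[0.001,0.1055,-0.0012],"claw":1},{"delta_pos":[-0.0036,-0.0003,0.0005],"dr":[0.001,0.1055,-0.0012],"claw":1},{"delta_pos":[-0.0036,-0.0003,0.0005],"dr":[0.001,0.1055,-0.0012],"claw":1},{"delta_pos":[-0.0036,-0.0003,0.0005],"dr":[0.001,0.1055,-0.0012],"claw":1},{"delta_pos":[0,0,0],"dr":[0,0,0],"claw":1}]'

```text
clock: 5.45
position: [0.5905, 0.1431, 0.1096]
orientation: [0.019, 0.97, -0.026, 0.241]
force: [-0.4, 0.7, -4.7]
gripper_width: 0.637
grasp_force: 45.0
```

Run:
```python
from h import *
T=cur();print(T[:3,3]-.002*T[:3,2],T[:3,2],np.round(status.observe()["qpos"],2))
plan(pose([.571,.155,.10],-2,-52));plan(pose([.575,.155,.075],-2,-52))
```

```text
[0.58954766 0.14319295 0.11139507] [ 0.46599057 -0.05023509 -0.88336245] [ 0.22  0.52  1.91 -0.56  0.29  2.36]
4 x [-0.0053, -0.0028, -0.0006] [0.0089, 0.1052, -0.0008]
4 x [-0.0083, -0.0029, 0.005] [0.0089, 0.1052, -0.0008]
```

Run:
```python
from h import *
plan(pose([.596,.155,.085],-2,-27))
```

```text
1 x [-0.0072, -0.0129, 0.0257] [0.0339, -0.0157, -0.0107]
```

Call:
arm_command --deltas '[{"delta_pos":[-0.0018,-0.0032,0.0064],"dr":[0.0085,-0.004,-0.0027],"claw":1},{"delta_pos":[-0.0018,-0.0032,0.0064],"dr":[0.0085,-0.004,-0.0027],"claw":1},{"delta_pos":[-0.0018,-0.0032,0.0064],"dr":[0.0085,-0.004,-0.0027],"claw":1},{"delta_pos":[-0.0018,-0.0032,0.0064],"dr":[0.0085,-0.004,-0.0027],"claw":1},{"delta_pos":[0,0,0],"dr":[0,0,0],"claw":1},{"delta_pos":[0,0,0],"dr":[0,0,0],"claw":1}]'

```text
clock: 5.95
position: [0.5993, 0.156, 0.0846]
orientation: [0.003, 0.972, -0.017, 0.234]
force: [0.1, 0.3, -4.6]
gripper_width: 0.636
grasp_force: 45.0
```

Run:
```python
from h import *
T=cur();print(T[:3,3]-.002*T[:3,2],T[:3,1:3],np.round(status.observe()["qpos"],2))
plan(pose([.596,.155,.071],-2,-27))
t=imaging.camera("top");s=imaging.camera("scene")
o=np.zeros((560,800,3),np.uint8)
o[:,:400]=crop(t,190,120,100,140,4,None);o[:,400:]=crop(s,210,100,100,140,4,None)
cv2.imwrite("pics/g2.png",o)
```

```text
[0.59838416 0.15604648 0.08634789] [[-0.03480187  0.45484472]
 [-0.99939017 -0.01330082]
 [-0.00284876 -0.89047143]] [ 0.22  0.57  1.9  -0.49  0.24  2.28]
1 x [-0.0091, 0.0012, 0.0126] [-0.0026, -0.0012, -0.0012]
```

View pics/g2.png

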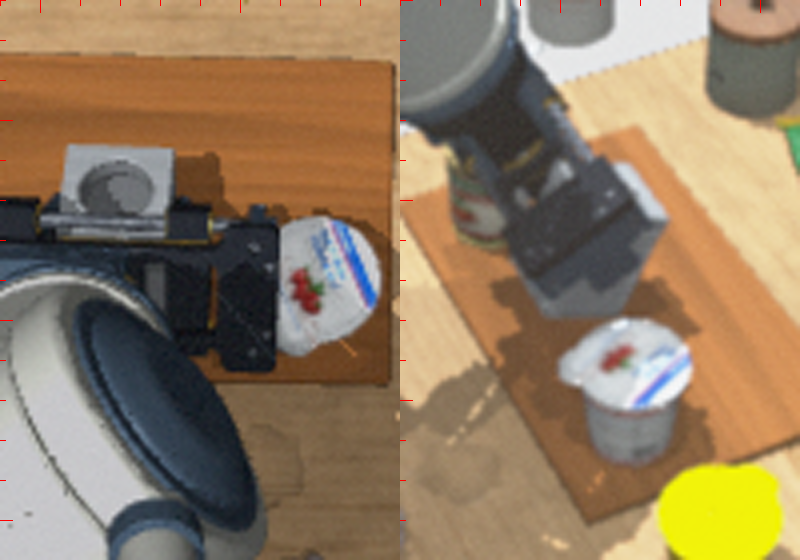

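The caddy is held mouth-up with the mouth leaning forward at about (118,190) in the top crop, clear of the can and the tub. I'll lower it.

Call:
arm_command --deltas '[{"delta_pos":[-0.003,0.0004,0.0042],"dr":[0,0,0],"claw":1},{"delta_pos":[-0.003,0.0004,0.0042],"dr":[0,0,0],"claw":1},{"delta_pos":[-0.003,0.0004,0.0042],"dr":[0,0,0],"claw":1},{"delta_pos":[0,0,0],"dr":[0,0,0],"claw":1}]'

```text
clock: 6.38
position: [0.5964, 0.1549, 0.0695]
orientation: [0.003, 0.972, -0.017, 0.234]
force: [-0.8, 0.2, -4.9]
gripper_width: 0.639
grasp_force: 45.0
```

Call:
arm_command --deltas '[{"delta_pos":[-0.0005,0,0.0009],"dr":[0,0,0],"claw":1},{"delta_pos":[-0.0005,0,0.0009],"dr":[0,0,0],"claw":1},{"delta_pos":[0,0,0],"dr":[0,0,0],"claw":1}]'

```text
clock: 6.63
position: [0.5971, 0.1551, 0.0684]
orientation: [0.003, 0.972, -0.017, 0.235]
force: [-1.9, -0.1, 0.1]
gripper_width: 0.633
grasp_force: 45.0
```

Call:
arm_command --deltas '[{"delta_pos":[0,0,0],"dr":[0,0,0],"claw":0},{"delta_pos":[0,0,0],"dr":[0,0,0],"claw":0},{"delta_pos":[0,0,0],"dr":[0,0,0],"claw":0},{"delta_pos":[0,0,0],"dr":[0,0,0],"claw":0},{"delta_pos":[0,0,0],"dr":[0,0,0],"claw":0},{"delta_pos":[0,0,0],"dr":[0,0,0],"claw":0},{"delta_pos":[0,0,0],"dr":[0,0,0],"claw":0},{"delta_pos":[0,0,0],"dr":[0,0,0],"claw":0},{"delta_pos":[0,0,0],"dr":[0,0,0],"claw":0}]'

```text
clock: 7.38
position: [0.5968, 0.1551, 0.0679]
orientation: [0.003, 0.972, -0.017, 0.235]
force: [-0.8, 1.5, 0.5]
gripper_width: 1.0
grasp_force: 0.0
```

Run:
```python
from h import *
t=imaging.camera("top");s=imaging.camera("scene");print(status.observe()["force"])
o=np.zeros((560,800,3),np.uint8)
o[:,:400]=crop(t,190,120,100,140,4,None);o[:,400:]=crop(s,210,100,100,140,4,None)
cv2.imwrite("pics/g3.png",o)
```

```text
[-0.81046793 -0.76098989 -0.80246816]
```

View pics/g3.png

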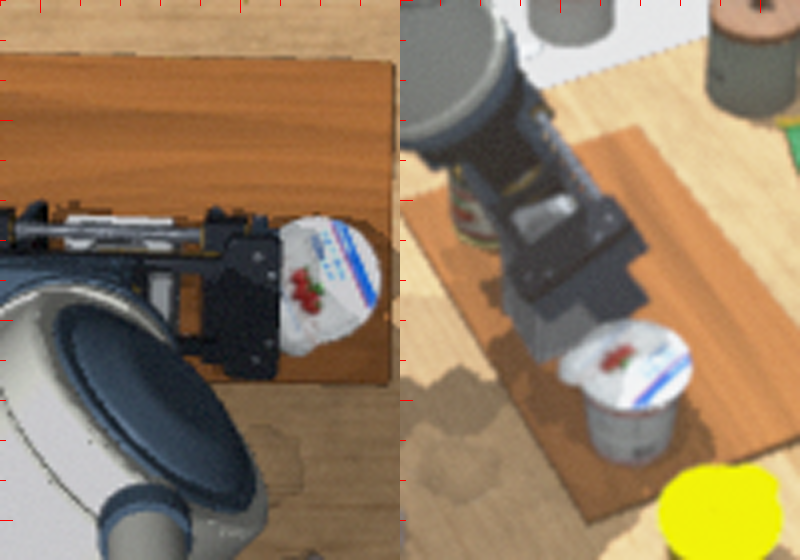

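The caddy has rocked upright between the open fingers, and the can and tub are unmoved. I'll back off along the tool axis.

Call:
arm_command --deltas '[{"delta_pos":[0,0,-0.01],"dr":[0,0,0],"claw":0},{"delta_pos":[0,0,-0.025],"dr":[0,0,0],"claw":0},{"delta_pos":[0,0,-0.03],"dr":[0,0,0],"claw":0},{"delta_pos":[0,0,-0.03],"dr":[0,0,0],"claw":0},{"delta_pos":[0,0,-0.03],"dr":[0,0,0],"claw":0},{"delta_pos":[0,0,-0.025],"dr":[0,0,0],"claw":0},{"delta_pos":[0,0,-0.01],"dr":[0,0,0],"claw":0},{"delta_pos":[0,0,0],"dr":[0,0,0],"claw":0}]'

```text
clock: 8.15
position: [0.524, 0.1574, 0.2124]
orientation: [0.002, 0.972, -0.017, 0.236]
force: [0.8, -0.2, 0.6]
gripper_width: 1.0
grasp_force: 0.0
```

Run:
```python
from h import *
T=cur();print(T[:3,3]-.002*T[:3,2],np.round(status.observe()["qpos"],2))
plan(pose([.439,-.1295,.25],-15,0))
```

```text
[0.52306433 0.15747181 0.21420188] [ 0.26  0.27  1.93 -0.28  0.5   2.08]
8 x [-0.0043, 0.0369, -0.0063] [-0.0073, -0.0593, 0.0278]
```

Run:
```python
from h import *
t=imaging.camera("top")
o=crop(t,190,120,100,140,4,"pics/c1.png")
plan(pose([.439,-.1295,.22],-18,0))
```

```text
8 x [-0.0044, 0.0372, -0.0026] [-0.0087, -0.059, 0.0342]
```

Call:
arm_command --deltas '[{"delta_pos":[-0.0043,0.0369,-0.0063],"dr":[-0.0073,-0.0593,0.0278],"claw":0},{"delta_pos":[-0.0043,0.0369,-0.0063],"dr":[-0.0073,-0.0593,0.0278],"claw":0},{"delta_pos":[-0.0043,0.0369,-0.0063],"dr":[-0.0073,-0.0593,0.0278],"claw":0},{"delta_pos":[-0.0043,0.0369,-0.0063],"dr":[-0.0073,-0.0593,0.0278],"claw":0},{"delta_pos":[-0.0043,0.0369,-0.0063],"dr":[-0.0073,-0.0593,0.0278],"claw":0},{"delta_pos":[-0.0043,0.0369,-0.0063],"dr":[-0.0073,-0.0593,0.0278],"claw":0},{"delta_pos":[-0.0043,0.0369,-0.0063],"dr":[-0.0073,-0.0593,0.0278],"claw":0},{"delta_pos":[-0.0043,0.0369,-0.0063],"dr":[-0.0073,-0.0593,0.0278],"claw":0},{"delta_pos":[0,0,0],"dr":[0,0,0],"claw":0}]'

```text
clock: 8.95
position: [0.4389, -0.1353, 0.246]
orientation: [0.002, 0.991, -0.134, -0.004]
force: [0.9, 0.1, -0.3]
gripper_width: 0.999
grasp_force: 0.0
```

Run:
```python
from h import *
T=cur();print(T.round(3).tolist(),np.round(status.observe()["qpos"],2))
plan(pose([.439,-.1295,.12],-18,0))
t=imaging.camera("top");s=imaging.camera("scene");np.save("pics/t4.npy",t);np.save("pics/s4.npy",s)
a=crop(t,200,150,80,60,5,None);b=crop(s,220,130,80,60,5,None)
c=crop(s,220,240,80,60,5,None)
o=np.zeros((600,800,3),np.uint8);o[:300,:400]=a;o[:300,400:]=b;o[300:,:400]=c;o[300:,400:]=crop(t,310,220,80,60,5,None)
cv2.imwrite("pics/g4.png",o)
```

```text
[[0.964, -0.266, -0.008, 0.439], [-0.266, -0.964, -0.003, -0.135], [-0.007, 0.005, -1.0, 0.246], [0.0, 0.0, 0.0, 1.0]] [-0.43  0.25  1.71 -0.01  1.19  1.42]
4 x [-0.0003, -0.0015, 0.032] [0.0012, 0.0017, 0.0113]
```

View pics/g4.png

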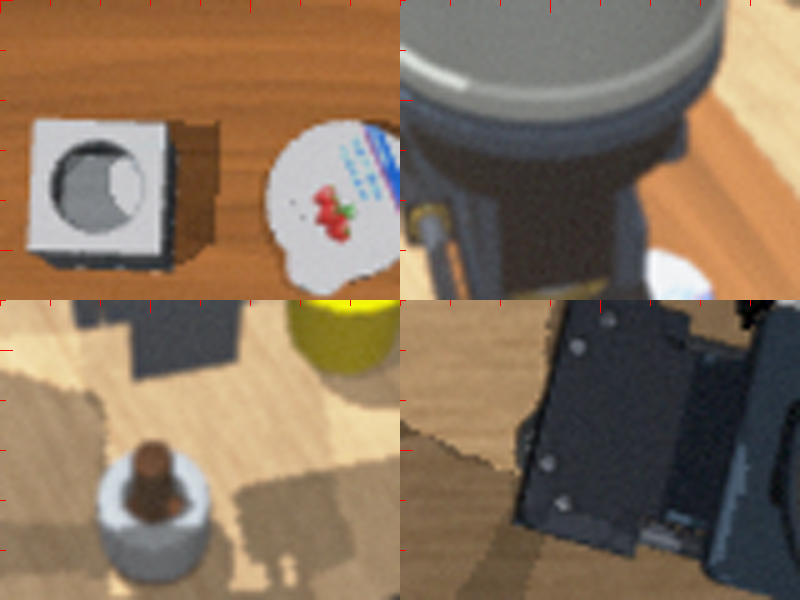

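The caddy stands upright with its mouth at crop (98,187), so about (219.6,187.4) in the top picture, and the lid set is undisturbed. I'll fit the mouth more exactly with code.

Run:
```python
from h import *
t=np.load("pics/t4.npy");t0=np.load("pics/top0.npy")
Z=.094
# rim model fit: hue-free; project mouth circle & square, refine by gradient magnitude
def fit(img,model,x0,span):
    g=cv2.GaussianBlur(cv2.cvtColor(img,cv2.COLOR_RGB2GRAY).astype(np.float32),(0,0),.8)
    G=np.hypot(cv2.Sobel(g,cv2.CV_32F,1,0),cv2.Sobel(g,cv2.CV_32F,0,1))
    from scipy.ndimage import map_coordinates as mc
    from scipy.optimize import differential_evolution as de
    f=lambda x:-mc(G,proj("top",model(x))[:,::-1].T,order=1).mean()
    r=de(f,[(a-s,a+s) for a,s in zip(x0,span)],seed=1);return r.x,r.fun
th=np.linspace(0,2*np.pi,120)
circ=lambda r,z:(lambda x:np.c_[x[0]+r*np.cos(th),x[1]+r*np.sin(th),0*th+z])
def sq(x):
    u=np.linspace(-.029,.029,40);e=np.r_[np.c_[u,0*u+.029],np.c_[u,0*u-.029],np.c_[0*u+.029,u],np.c_[0*u-.029,u]]
    c,s=np.cos(x[2]),np.sin(x[2]);return np.c_[x[0]+c*e[:,0]-s*e[:,1],x[1]+s*e[:,0]+c*e[:,1],0*e[:,0]+Z]
m=atz("top",219.6,187.4,Z);print("hand",m)
print("hole",fit(t,circ(.02,Z),m[:2],(.008,)*2))
print("square",fit(t,sq,[*m[:2],0],(.008,.008,.15)))
print("knob",fit(t0,circ(.009,.078),[.439,-.129],(.006,)*2))
print("cap",fit(t0,circ(.024,.047),[.439,-.129],(.006,)*2))
print("can",fit(t,circ(.0285,.082),[.578,.263],(.008,)*2),"tub",fit(t,circ(.036,.081),[.573,.043],(.008,)*2))
```

```text
hand [0.57728721 0.154126   0.094     ]
hole (array([0.57837029, 0.1562871 ]), np.float32(-231.97203))
square (array([ 0.57841191,  0.15563461, -0.02982962]), np.float64(-302.3382873535156))
knob (array([ 0.44230396, -0.12842957]), np.float32(-214.99368))
cap (array([ 0.44499768, -0.12300295]), np.float64(-160.48709106445312))
can (array([0.57953751, 0.2668702 ]), np.float32(-152.84505)) tub (array([0.57401794, 0.04649488]), np.float32(-220.41116))
```

Run:
```python
from h import *
plan(pose([.441,-.129,.12],-18,0),pose([.441,-.129,.073],-18,0))
```

```text
4 x [0.0004, -0.0007, 0.0318] [0.0006, 0.0012, 0.0121]
2 x [-0.0, -0.0, 0.0235] [0.0, -0.0, 0.0]
```

Call:
arm_command --deltas '[{"delta_pos":[0.0004,-0.0007,0.0318],"dr":[0.0006,0.0012,0.012],"claw":0},{"delta_pos":[0.0004,-0.0007,0.0318],"dr":[0.0006,0.0012,0.012],"claw":0},{"delta_pos":[0.0004,-0.0007,0.0318],"dr":[0.0006,0.0012,0.012],"claw":0},{"delta_pos":[0.0004,-0.0007,0.0318],"dr":[0.0006,0.0012,0.012],"claw":0},{"delta_pos":[0,0,0.01],"dr":[0,0,0],"claw":0.3},{"delta_pos":[0,0,0.01],"dr":[0,0,0],"claw":0.4},{"delta_pos":[0,0,0],"dr":[0,0,0],"claw":0.5}]' --newtons 6

```text
clock: 9.63
position: [0.4398, -0.1257, 0.0968]
orientation: [-0.001, 0.988, -0.154, -0.001]
force: [-1.2, 0.0, -0.2]
gripper_width: 0.816
grasp_force: 0.0
```

Run:
```python
from h import *
s=status.observe();print(s["force"],s["gripper_width"])
plan(pose([.441,-.129,.073],-18,0))
s=imaging.camera("scene")
crop(s,225,235,70,70,8,"pics/g5.png")
```

```text
[-1.15593023  0.02054567 -0.23159265] 0.8159968633313919
1 x [0.0022, 0.0028, 0.0258] [-0.0008, 0.0025, 0.0051]
```

View pics/g5.png

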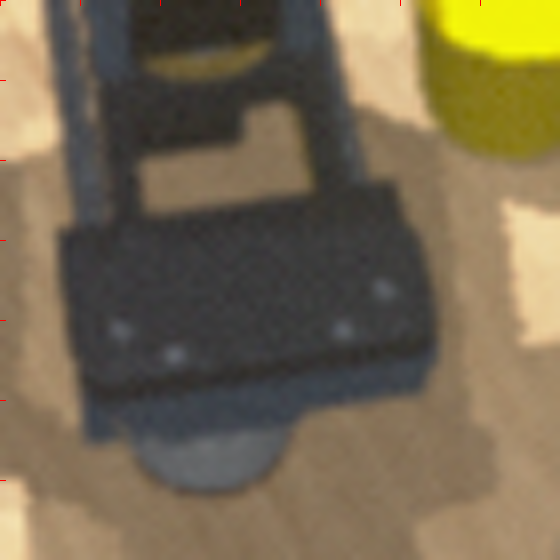

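The near finger hides the knob here, with the cap's lower rim at (215,460), and nothing is disturbed. I'll lower and close lightly to centre the knob.

Call:
arm_command --deltas '[{"delta_pos":[0.0011,0.0014,0.012],"dr":[0,0,0],"claw":0.4},{"delta_pos":[0.0011,0.0014,0.0115],"dr":[0,0,0],"claw":0.4},{"delta_pos":[0,0,0],"dr":[0,0,0],"claw":0.5},{"delta_pos":[0,0,0],"dr":[0,0,0],"claw":0.6},{"delta_pos":[0,0,0],"dr":[0,0,0],"claw":0.7},{"delta_pos":[0,0,0],"dr":[0,0,0],"claw":0.74},{"delta_pos":[0,0,0],"dr":[0,0,0],"claw":0.77},{"delta_pos":[0,0,0],"dr":[0,0,0],"claw":0.79},{"delta_pos":[0,0,0],"dr":[0,0,0],"claw":0.81},{"delta_pos":[0,0,0],"dr":[0,0,0],"claw":0.83},{"delta_pos":[0,0,0],"dr":[0,0,0],"claw":0.85}]' --newtons 6

```text
clock: 10.6
position: [0.4425, -0.1305, 0.0762]
orientation: [-0.0, 0.988, -0.155, 0.001]
force: [1.0, 1.5, 5.3]
gripper_width: 0.194
grasp_force: 6.0
```

Call:
arm_command --deltas '[{"delta_pos":[0,0,0],"dr":[0,0,0],"claw":0.7},{"delta_pos":[0,0,0],"dr":[0,0,0],"claw":0.6},{"delta_pos":[0,0,0],"dr":[0,0,0],"claw":0.6},{"delta_pos":[0,0,0],"dr":[0,0,0],"claw":0.6}]'

```text
clock: 10.93
position: [0.4423, -0.1305, 0.0759]
orientation: [-0.0, 0.988, -0.155, 0.001]
force: [0.3, 0.8, -1.2]
gripper_width: 0.4
grasp_force: 0.0
```

Call:
arm_command --deltas '[{"delta_pos":[0,0,0],"dr":[0,0,-0.12],"claw":0.4},{"delta_pos":[0,0,0],"dr":[0,0,-0.12],"claw":0.4},{"delta_pos":[0,0,0],"dr":[0,0,-0.12],"claw":0.4},{"delta_pos":[0,0,0],"dr":[0,0,-0.12],"claw":0.4},{"delta_pos":[0,0,0],"dr":[0,0,-0.12],"claw":0.4},{"delta_pos":[0,0,0],"dr":[0,0,-0.12],"claw":0.4},{"delta_pos":[0,0,0],"dr":[0,0,-0.12],"claw":0.4},{"delta_pos":[0,0,0],"dr":[0,0,-0.12],"claw":0.4},{"delta_pos":[0,0,0],"dr":[0,0,-0.12],"claw":0.4},{"delta_pos":[0,0,0],"dr":[0,0,-0.12],"claw":0.4},{"delta_pos":[0,0,0],"dr":[0,0,-0.12],"claw":0.4},{"delta_pos":[0,0,0],"dr":[0,0,-0.12],"claw":0.4}]'

```text
clock: 11.93
position: [0.4422, -0.1305, 0.0759]
orientation: [0.0, 0.843, 0.538, 0.001]
force: [-0.3, 0.2, 0.3]
gripper_width: 0.598
grasp_force: 0.0
```

Run:
```python
from h import *
T=cur();print(T.round(4).tolist(),status.observe()["qpos"].round(2))
# keep knob line (tool-y centre of first grip) : stay at .4424,-.1305
plan(pose([.4424,-.1305,.0725],72,0))
```

```text
[[0.4215, 0.9068, 0.0016, 0.4422], [0.9068, -0.4215, -0.0001, -0.1305], [0.0006, 0.0015, -1.0, 0.0759], [0.0, 0.0, 0.0, 1.0]] [-0.42  0.51  1.91  0.    0.72  0.02]
2 x [0.0, 0.0001, 0.0027] [0.0008, -0.0003, -0.0605]
```

Call:
arm_command --deltas '[{"delta_pos":[0,0,0.0025],"dr":[0,0,-0.06],"claw":0.4},{"delta_pos":[0,0,0.0025],"dr":[0,0,-0.06],"claw":0.4},{"delta_pos":[0,0,0],"dr":[0,0,0],"claw":0.5},{"delta_pos":[0,0,0],"dr":[0,0,0],"claw":0.6},{"delta_pos":[0,0,0],"dr":[0,0,0],"claw":0.7},{"delta_pos":[0,0,0],"dr":[0,0,0],"claw":0.74},{"delta_pos":[0,0,0],"dr":[0,0,0],"claw":0.77},{"delta_pos":[0,0,0],"dr":[0,0,0],"claw":0.79},{"delta_pos":[0,0,0],"dr":[0,0,0],"claw":0.81},{"delta_pos":[0,0,0],"dr":[0,0,0],"claw":0.85},{"delta_pos":[0,0,0],"dr":[0,0,0],"claw":0.9},{"delta_pos":[0,0,0],"dr":[0,0,0],"claw":1}]' --newtons 20

```text
clock: 12.93
position: [0.4423, -0.1305, 0.0709]
orientation: [0.001, 0.811, 0.585, 0.001]
force: [-1.2, 0.5, 0.5]
gripper_width: 0.191
grasp_force: 20.0
```

Run:
```python
from h import *
T=cur();print(T.round(4).tolist())
```

```text
[[0.3157, 0.9489, 0.0017, 0.4423], [0.9489, -0.3157, -0.0001, -0.1305], [0.0005, 0.0017, -1.0, 0.0709], [0.0, 0.0, 0.0, 1.0]]
```

Call:
arm_command --deltas '[{"delta_pos":[0,0,-0.005],"dr":[0,0,0],"claw":1},{"delta_pos":[0,0,-0.01],"dr":[0,0,0],"claw":1},{"delta_pos":[0,0,-0.02],"dr":[0,0,0],"claw":1},{"delta_pos":[0,0,-0.02],"dr":[0,0,0],"claw":1},{"delta_pos":[0,0,-0.02],"dr":[0,0,0],"claw":1},{"delta_pos":[0,0,-0.02],"dr":[0,0,0],"claw":1},{"delta_pos":[0,0,-0.02],"dr":[0,0,0],"claw":1},{"delta_pos":[0,0,-0.02],"dr":[0,0,0],"claw":1},{"delta_pos":[0,0,-0.01],"dr":[0,0,0],"claw":1},{"delta_pos":[0,0,-0.005],"dr":[0,0,0],"claw":1},{"delta_pos":[0,0,0],"dr":[0,0,0],"claw":1}]' --newtons 30

```text
clock: 13.85
position: [0.4424, -0.1306, 0.2219]
orientation: [0.001, 0.811, 0.585, 0.001]
force: [0.2, 0.4, -3.0]
gripper_width: 0.187
grasp_force: 30.0
```

Run:
```python
from h import *
plan(pose([.5784,.156,.222],72,0))
t=imaging.camera("top")
s=imaging.camera("scene")
crop(s,215,185,80,100,6,"pics/g6.png")
```

```text
9 x [0.035, 0.0044, 0.0002] [0.0004, -0.0, -0.0008]
```

View pics/g6.png

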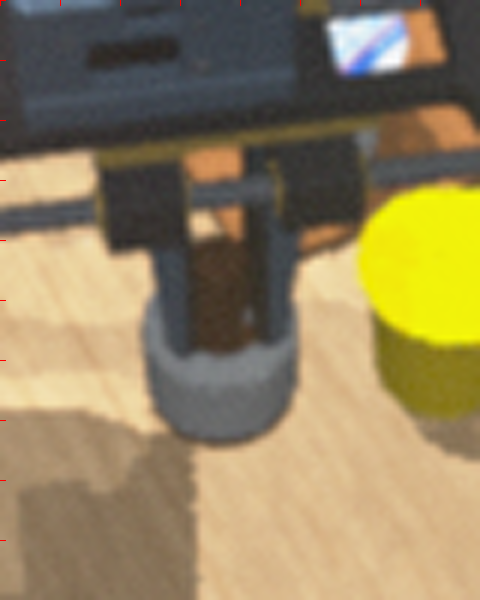

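The set hangs upright in the fingers, with the cap at crop (220,380), and the weight checks. I'll carry it over the caddy.

Call:
arm_command --deltas '[{"delta_pos":[0.015,0.0019,0],"dr":[0,0,0],"claw":1},{"delta_pos":[0.025,0.0031,0],"dr":[0,0,0],"claw":1},{"delta_pos":[0.035,0.0044,0],"dr":[0,0,0],"claw":1},{"delta_pos":[0.035,0.0044,0],"dr":[0,0,0],"claw":1},{"delta_pos":[0.035,0.0044,0],"dr":[0,0,0],"claw":1},{"delta_pos":[0.035,0.0044,0],"dr":[0,0,0],"claw":1},{"delta_pos":[0.035,0.0044,0],"dr":[0,0,0],"claw":1},{"delta_pos":[0.035,0.0044,0],"dr":[0,0,0],"claw":1},{"delta_pos":[0.025,0.0031,0],"dr":[0,0,0],"claw":1},{"delta_pos":[0.025,0.0031,0],"dr":[0,0,0],"claw":1},{"delta_pos":[0.015,0.0019,0],"dr":[0,0,0],"claw":1},{"delta_pos":[0,0,0],"dr":[0,0,0],"claw":1}]'

```text
clock: 14.95
position: [0.5794, 0.1582, 0.2198]
orientation: [0.0, 0.81, 0.586, 0.0]
force: [-0.0, 0.6, -2.7]
gripper_width: 0.19
grasp_force: 30.0
```

Run:
```python
from h import *
T=cur();print(T[:3,2]);plan(pose([.5784,.156,.182],72,0))
```

```text
[ 6.73172430e-04  1.67957504e-04 -9.99999759e-01]
2 x [-0.0012, -0.0002, 0.0199] [0.0003, -0.0002, -0.0024]
```

Call:
arm_command --deltas '[{"delta_pos":[-0.0008,-0.0001,0.01],"dr":[0,0,0],"claw":1},{"delta_pos":[-0.0008,-0.0001,0.015],"dr":[0,0,0],"claw":1},{"delta_pos":[-0.0008,-0.0001,0.01],"dr":[0,0,0],"claw":1},{"delta_pos":[0,0,0.006],"dr":[0,0,0],"claw":1},{"delta_pos":[0,0,0.006],"dr":[0,0,0],"claw":1},{"delta_pos":[0,0,0],"dr":[0,0,0],"claw":1},{"delta_pos":[0,0,0],"dr":[0,0,0],"claw":1}]'

```text
clock: 15.53
position: [0.5779, 0.1534, 0.1741]
orientation: [0.001, 0.811, 0.585, 0.001]
force: [-0.2, -0.1, -2.1]
gripper_width: 0.188
grasp_force: 30.0
```

Run:
```python
from h import *
s=status.observe();print(s["position"],s["force"]);plan(pose([.5784,.156,.182],72,0))
```

```text
[0.57793368 0.15344285 0.17410763] [-0.21825175 -0.06303108 -2.0798251 ]
1 x [0.0026, -0.0004, -0.0059] [0.0015, -0.0003, -0.0073]
```

Call:
arm_command --deltas '[{"delta_pos":[0.0026,-0.0004,0],"dr":[0,0,0],"claw":1},{"delta_pos":[0,0,0.002],"dr":[0,0,0],"claw":1},{"delta_pos":[0,0,0.002],"dr":[0,0,0],"claw":1},{"delta_pos":[0,0,0],"dr":[0,0,0],"claw":1},{"delta_pos":[0,0,0],"dr":[0,0,0],"claw":1}]'

```text
clock: 15.95
position: [0.5784, 0.1564, 0.1701]
orientation: [0.001, 0.811, 0.585, 0.001]
force: [0.3, -0.6, -2.2]
gripper_width: 0.19
grasp_force: 30.0
```

Position (0.5784, 0.1564) matches the mouth, and the plug end is 5 mm above it. I'll lower in small steps.

Call:
arm_command --deltas '[{"delta_pos":[0,0,0.002],"dr":[0,0,0],"claw":1},{"delta_pos":[0,0,0.002],"dr":[0,0,0],"claw":1},{"delta_pos":[0,0,0.002],"dr":[0,0,0],"claw":1},{"delta_pos":[0,0,0.001],"dr":[0,0,0],"claw":1},{"delta_pos":[0,0,0],"dr":[0,0,0],"claw":1}]'

```text
clock: 16.37
position: [0.5783, 0.1563, 0.1628]
orientation: [0.0, 0.811, 0.585, 0.0]
force: [-0.6, -0.4, -3.1]
gripper_width: 0.193
grasp_force: 30.0
```

Call:
arm_command --deltas '[{"delta_pos":[0,0,0.002],"dr":[0,0,0],"claw":1},{"delta_pos":[0,0,0.002],"dr":[0,0,0],"claw":1},{"delta_pos":[0,0,0.0015],"dr":[0,0,0],"claw":1},{"delta_pos":[0,0,0.001],"dr":[0,0,0],"claw":1},{"delta_pos":[0,0,0],"dr":[0,0,0],"claw":1}]'

```text
clock: 16.78
position: [0.5783, 0.1563, 0.1564]
orientation: [0.001, 0.811, 0.585, 0.001]
force: [-0.8, -0.6, -2.2]
gripper_width: 0.189
grasp_force: 30.0
```

Call:
arm_command --deltas '[{"delta_pos":[0,0,0.0007],"dr":[0,0,0],"claw":1},{"delta_pos":[0,0,0.0007],"dr":[0,0,0],"claw":1},{"delta_pos":[0,0,0.0006],"dr":[0,0,0],"claw":1},{"delta_pos":[0,0,0],"dr":[0,0,0],"claw":1}]'

```text
clock: 17.12
position: [0.5786, 0.1563, 0.155]
orientation: [0.001, 0.811, 0.585, 0.001]
force: [-0.4, -1.5, 3.2]
gripper_width: 0.189
grasp_force: 30.0
```

Call:
arm_command --deltas '[{"delta_pos":[0,0,0],"dr":[0,0,0],"claw":0.8},{"delta_pos":[0,0,0],"dr":[0,0,0],"claw":0.7},{"delta_pos":[0,0,0],"dr":[0,0,0],"claw":0.5},{"delta_pos":[0,0,0],"dr":[0,0,0],"claw":0.3},{"delta_pos":[0,0,0],"dr":[0,0,0],"claw":0.1},{"delta_pos":[0,0,0],"dr":[0,0,0],"claw":0.1},{"delta_pos":[0,0,0],"dr":[0,0,0],"claw":0.1},{"delta_pos":[0,0,0],"dr":[0,0,0],"claw":0.1}]'

```text
clock: 17.78
position: [0.5785, 0.1564, 0.1547]
orientation: [0.001, 0.811, 0.585, 0.001]
force: [-0.3, 0.7, 1.4]
gripper_width: 0.681
grasp_force: 0.0
```

Run:
```python
from h import *
s=status.observe();print(s["position"],s["force"]);plan(pose([.5784,.1563,.119],72,0))
```

```text
[0.5784519  0.15635657 0.15465591] [-0.33905952  0.65527964  1.38800441]
1 x [-0.0001, -0.0001, 0.0377] [0.0018, -0.0004, -0.0068]
```

Call:
arm_command --deltas '[{"delta_pos":[0,0,0],"dr":[0,0,0],"claw":0.05},{"delta_pos":[0,0,0],"dr":[0,0,0],"claw":0.05},{"delta_pos":[0,0,0],"dr":[0,0,0],"claw":0.05},{"delta_pos":[0,0,0],"dr":[0,0,0],"claw":0.05},{"delta_pos":[0,0,0.007],"dr":[0,0,0],"claw":0.05},{"delta_pos":[0,0,0.01],"dr":[0,0,0],"claw":0.05},{"delta_pos":[0,0,0.01],"dr":[0,0,0],"claw":0.05},{"delta_pos":[0,0,0.007],"dr":[0,0,0],"claw":0.05},{"delta_pos":[0,0,0.003],"dr":[0,0,0],"claw":0.05},{"delta_pos":[0,0,0],"dr":[0,0,0],"claw":0.05},{"delta_pos":[0,0,0],"dr":[0,0,0],"claw":0.05}]'

```text
clock: 18.7
position: [0.5785, 0.1563, 0.1174]
orientation: [0.001, 0.811, 0.585, 0.001]
force: [0.4, -0.9, 0.7]
gripper_width: 0.953
grasp_force: 0.0
```

Fingers are around the cap. I'll close gently.

Call:
arm_command --deltas '[{"delta_pos":[0,0,0],"dr":[0,0,0],"claw":0.2},{"delta_pos":[0,0,0],"dr":[0,0,0],"claw":0.35},{"delta_pos":[0,0,0],"dr":[0,0,0],"claw":0.4},{"delta_pos":[0,0,0],"dr":[0,0,0],"claw":0.42},{"delta_pos":[0,0,0],"dr":[0,0,0],"claw":0.44},{"delta_pos":[0,0,0],"dr":[0,0,0],"claw":0.46},{"delta_pos":[0,0,0],"dr":[0,0,0],"claw":0.48},{"delta_pos":[0,0,0],"dr":[0,0,0],"claw":0.5},{"delta_pos":[0,0,0],"dr":[0,0,0],"claw":0.55},{"delta_pos":[0,0,0],"dr":[0,0,0],"claw":0.6},{"delta_pos":[0,0,0],"dr":[0,0,0],"claw":0.6}]' --newtons 12

```text
clock: 19.62
position: [0.5785, 0.1564, 0.1177]
orientation: [0.001, 0.811, 0.585, 0.001]
force: [-1.7, -0.3, 2.0]
gripper_width: 0.527
grasp_force: 12.0
```

Call:
arm_command --deltas '[{"delta_pos":[0,0,-0.001],"dr":[0,0,0],"claw":0.6},{"delta_pos":[0,0,-0.002],"dr":[0,0,0],"claw":0.6},{"delta_pos":[0,0,-0.003],"dr":[0,0,0],"claw":0.6},{"delta_pos":[0,0,0],"dr":[0,0,0],"claw":0.6},{"delta_pos":[0,0,0],"dr":[0,0,0],"claw":0.6}]'

```text
clock: 20.03
position: [0.5786, 0.1564, 0.1239]
orientation: [0.001, 0.811, 0.585, 0.001]
force: [0.7, 0.2, -0.6]
gripper_width: 0.524
grasp_force: 12.0
```

Run:
```python
from h import *
f=[]
for i in range(8):
    f.append(status.observe()["force"]);imaging.camera("scene")
print(np.mean(f,0),np.std(f,0),status.observe()["position"])
```

```text
[ 0.22540368  0.10148405 -0.81954338] [0.43505914 0.30886752 0.63229149] [0.57848299 0.15632592 0.12359175]
```

Only the cap's weight (about 0.8 N) is felt, so the inner lid stays put. I'll lift on.

Call:
arm_command --deltas '[{"delta_pos":[0,0,-0.004],"dr":[0,0,0],"claw":0.6},{"delta_pos":[0,0,-0.007],"dr":[0,0,0],"claw":0.6},{"delta_pos":[0,0,-0.009],"dr":[0,0,0],"claw":0.6},{"delta_pos":[0,0,-0.01],"dr":[0,0,0],"claw":0.6},{"delta_pos":[0,0,-0.01],"dr":[0,0,0],"claw":0.6},{"delta_pos":[0,0,-0.01],"dr":[0,0,0],"claw":0.6},{"delta_pos":[0,0,-0.009],"dr":[0,0,0],"claw":0.6},{"delta_pos":[0,0,-0.007],"dr":[0,0,0],"claw":0.6},{"delta_pos":[0,0,-0.004],"dr":[0,0,0],"claw":0.6},{"delta_pos":[0,0,-0.002],"dr":[0,0,0],"claw":0.6},{"delta_pos":[0,0,0],"dr":[0,0,0],"claw":0.6},{"delta_pos":[0,0,0],"dr":[0,0,0],"claw":0.6}]'

```text
clock: 21.43
position: [0.5782, 0.1563, 0.1953]
orientation: [0.0, 0.811, 0.585, 0.0]
force: [0.0, 0.3, -1.7]
gripper_width: 0.528
grasp_force: 12.0
```

Call:
arm_command --deltas '[{"delta_pos":[0,0,0],"dr":[0,0,0],"claw":0.6},{"delta_pos":[0,0,0],"dr":[0,0,0],"claw":0.6},{"delta_pos":[0,0,0],"dr":[0,0,0],"claw":0.6},{"delta_pos":[0,0,0],"dr":[0,0,0],"claw":0.6},{"delta_pos":[0,0,0],"dr":[0,0,0],"claw":0.6},{"delta_pos":[0,0,0],"dr":[0,0,0],"claw":0.6}]'

```text
clock: 21.93
position: [0.5784, 0.1564, 0.1956]
orientation: [0.001, 0.811, 0.585, 0.001]
force: [-0.2, 0.7, 0.1]
gripper_width: 0.524
grasp_force: 12.0
```

```bash
python3 -c "
from workcell import manip
print(manip.finish_job())"
```

```text
the job is handed in; nothing more can be done
None
```

I handed the job in at about 22 s: the caddy stands in its gap, the inner lid is seated, and the cap is held still and level 78 mm above its nested height; the judge's result was not shown, and the seating was judged by contact force and height, not a final picture.

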